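Set out the crush guide at the can drop-off

ROBOT

A 6-joint arm with a two-finger parallel gripper is mounted at the origin on the work surface. World frame = base frame: x ahead of the robot, y to its left, z up, the work surface at z = 0. Lengths are in m, angles in rad, forces in N, time in s.
With the tool pointing down it reaches from about 0.25 to 0.725 m from the base axis. Payload 9.7 kg.
Tool frame: the origin (TCP) lies midway between the tips of the shut fingers; the grasp point (between the pads) lies 19 mm behind it (arm.grasp_offset is the distance from the TCP to the grasp point, in m); z points along the fingers, y is the line along which they close (so a half turn about z gives the same grasp; the last joint's range is limited). The gripper opens to 85 mm and grips with 20 to 120 N. Pads are 22 mm wide; open, the fingers measure 114 mm over their backs; the gripper's body (76 mm by 85 mm) begins 54 mm behind the grasp point. The pads swing forward as they close: fully open they stand 13 mm farther back than shut.
Start: joints at [1.102, 0.087, 0.176, 1.66, 0, 1.571], TCP at [0.248, 0.491, 0.231] pointing down, gripper open.
Joint ranges: [-3.13, 3.13], [-0.85, 1.81], [-1.15, 1.24], [-2.2, 2.28], [-1.44, 1.52], [-3.14, 3.14]. Speed limits (rad/s): [2.22, 2.22, 2.57, 3.14, 3.14, 3.14].

INTERFACE

Orientations are given as a unit quaternion [w, x, y, z].
In Python, from workcell import arm gives the robot as it stands. The module is installed in compiled form; this text tells all that it offers.
- The arm moves only by the tool move_arm, never from a script. Its argument "targets" is a list of rows, each an object with "xyz": the shift along the tool's x, y, z in cm, a list of three; "rotation": the turn, a rotation vector about the tool's x, y, z in degrees, a list of three; "claw": the opening, from 0 (shut) to 1 (fully open). In form: [{"xyz": [dx, dy, dz], "rotation": [ax, ay, az], "claw": claw}, ...]. A call has 1 to 5 rows; each row shifts and turns the commanded pose from where the row before left it, along the tool's axes as they then stand; what a row does not reach is not made up. A row lasts 1/8 s, in which the tool goes at most 62.5 mm and 10.7 degrees, less where a joint would pass 70% of its speed; a pose out of reach is approached as far as the arm can. A call is refused whole if a number of a shift passes 6.25 or a number of a turn 10.7, either way. A call with a gripper value outside its range is refused whole. The fingers move at their own pace and stop on an object; "grip_force" is the grip in N (left out, the last holds). Time passes only in rows, so rows that do not move let the fingers close. It gives the time, the measured TCP pose, the force, the opening and the grip force at its end, in the units of the state.
- arm.get_state(): the state, without advancing time (a new reading comes with each control period).
- arm.read_camera(name): name is "scene" or "top" or "wrist"; returns the picture (400x640x3 uint8, red, green, blue); there is no depth.
- arm.camera_params(name): a dict with "camera_matrix" (3x3 intrinsics, pixels), "k1" (the pictures are not rectified: a ray, as slopes to the right and down, at radius r is drawn at 1 + k1 r^2 times it, then the intrinsics apply), "R" (3x3) and "t" (3): a world point X has camera coordinates R X + t. Camera axes: x right, y down, z forward; pixel columns grow to the right and rows downward; lengths in m; the calibration is good to about 2 mm. A picture is of the moment at which its call begins: read the wrist's pose just before it. camera_params takes no time and is no camera call; for the wrist camera it gives the pose at the moment of the call.
- arm.close_job(): hands the job in; it is judged then, once.
The state is a dict: "t": time; "joint_pos": joint angles; "joint_vel": joint speeds; "effort": joint torques, N m; "tcp_pos": TCP position; "tcp_rot": TCP orientation; "contact_force": force on the tool from outside, world axes, zero at the start; "ft_torque": the same for the moment, N m; "width": finger opening in m; "grasp_force": force on a finger pad.
Only numpy, scipy, OpenCV 4.12 (cv2) and the standard library are available. Lean on these libraries where they do the work, as an engineer would, in place of code of your own. Each camera call takes 0.05 s, during which the arm holds its last target. There are 200 camera calls.

TASK

Set out the sample row that shows people how to crush their cans: stand the wooden block in front of the yellow tub (on the robot's side), centred on the tub with its long side parallel to the tub's long side and about 5 cm of clear bench between them, and lay the can that is crushed flat on the middle of the block. Stand the tall, hardly crushed can to the left of the block and the half-crushed can to its right (left and right as the robot sees them facing the tub), each upright, centred on that end of the block and about 3 cm clear of it. Leave everything else where it lies.

Things in the scene. Friction and masses are not known exactly. Their poses are not given: they have to be found in the camera images.
- tub: Open yellow plastic tub full of crushed cans, too heavy to move: 180 (its x) x 280 (its y, the long side) x 90 mm high. Origin: centre of its underside, on the bench. Its -x side is its front and faces the robot, its +y points to the robot's left, z up; it may stand up to 0.2 rad askew.
- block: Plain pale wooden block, loose, 60 (x) x 90 (y, the long side) x 42 mm high, about 0.12 kg. Origin: centre of its underside. Its two ends are the faces across y. z up.
- flat_can: Bare metal drink can crushed end-on right down to a round puck: 56 mm diameter, 20 mm high, about 25 g, lying flat. Origin: centre of its underside; z is its axis, up.
- half_can: Bare metal drink can crushed end-on to about half height with many concertina folds: 53 mm diameter, 55 mm high, standing upright, about 25 g. Origin: centre of its underside; z is its axis, up.
- tall_can: Bare metal slim drink can, hardly crushed, one crease round it 30 mm up: 53 mm diameter (47 mm at the very top), 105 mm high, standing upright, about 25 g. Origin: centre of its underside; z is its axis, up.
- bowl: Small stainless bowl, 100 mm across, 40 mm high; a bystander, not to be moved. Origin: centre of its underside.
- squashed_can_a: Can squashed sideways, lying flat: 94 (x) x 72 (y) x 18 mm high, oblong from above; a bystander, not to be moved. Origin: centre of its underside.
- squashed_can_b: A second can squashed sideways, the same as the other; a bystander, not to be moved. Origin: centre of its underside.
- jar: Closed glass jar with a steel lid, 60 mm diameter, 85 mm high; a bystander, not to be moved. Origin: centre of its underside.
- brush: Flat paintbrush with a wooden handle, 160 mm long, lying crosswise on the bench to the robot's right; a bystander, not to be moved. Origin: underside, near its middle; x along the brush.
Mind the look-alikes: they are no part of the job. Leave any purple look-alike of the tall_can alone.

How it is judged:
By the outcome, as a careful person would: the job done as asked, in the order asked, and still so for the second after the job is handed in, with the robot touching nothing.
It also fails if it takes over 112 s, if anything falls off the work surface, if the arm or the gripper's body presses on something with over 40 N, if the wrist force passes 120 N, or if a joint passes its speed limit or range.

## Working session

There is one attempt and no reset: what is moved stays moved. The work goes in short steps, Python scripts to look and compute and a tool call to move; the robot and the scene stay as the last step left them, time stands still between calls to the robot, and variables do not carry over. Pictures are saved under pics/ and viewed, at most 14 in all, crops included, and the job is handed in when it is done.

Besides the shell and the picture viewer there is one more tool, called as name(argument=value, ...) on one line, values as JSON. move_arm: Moves the arm, as the interface text tells. Its arguments: {"type":"object","properties":{"targets":{"type":"array"},"grip_force":{"type":"number"}},"required":["targets"]}

```bash
ls; mkdir -p pics
cat > h.py <<'E'
import numpy as np, cv2
from workcell import arm
def grab(n,f=None):
    P=arm.camera_params(n); im=arm.read_camera(n)[:,:,::-1].copy()
    if f: cv2.imwrite('pics/'+f,im)
    return im,P
def ray(P,uv):
    K=np.array(P['camera_matrix']);k=P['k1'];R=np.array(P['R']);t=np.array(P['t'])
    d=np.array([(uv[0]-K[0,2])/K[0,0],(uv[1]-K[1,2])/K[1,1]]);s=d.copy()
    for _ in range(20): s=d/(1+k*(s@s))
    return -R.T@t, R.T@np.array([s[0],s[1],1])
def onz(P,uv,z):
    o,d=ray(P,uv); return o+d*(z-o[2])/d[2]
def proj(P,X):
    K=np.array(P['camera_matrix']);c=np.array(P['R'])@np.array(X)+np.array(P['t']);s=c[:2]/c[2]
    s=s*(1+P['k1']*(s@s)); return np.array([K[0,0]*s[0]+K[0,2],K[1,1]*s[1]+K[1,2]])
def tri(P1,a,P2,b):
    o,d=ray(P1,a);p,e=ray(P2,b)
    s=np.linalg.lstsq(np.c_[d,-e],p-o,rcond=None)[0]
    A=o+d*s[0];B=p+e*s[1]; return (A+B)/2,np.linalg.norm(A-B)
E
python3 - <<'E'
from h import *
for n in('scene','top'):
    im,P=grab(n,n+'0.png'); o,_=ray(P,(0,0)); print(n,o.round(3),np.array(P['camera_matrix'])[0,0],P['k1'])
s=arm.get_state();print(s['t'],s['tcp_pos'],s['tcp_rot'],s['width'])
E
```

```text
pics
scene [1.08  0.515 1.137] 517.4611057605853 -0.09141704857634415
top [ 0.507 -0.008  1.208] 399.6688940239327 0.03136098232531321
0.1 [0.2484169  0.49048519 0.23064333] [-1.42142850e-04  2.32261671e-01  9.72653157e-01 -5.75978850e-04] 0.0853002512489168
```

View pics/top0.png

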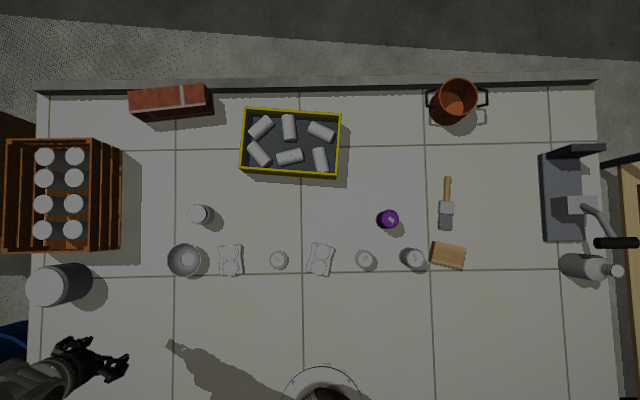

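View pics/scene0.png

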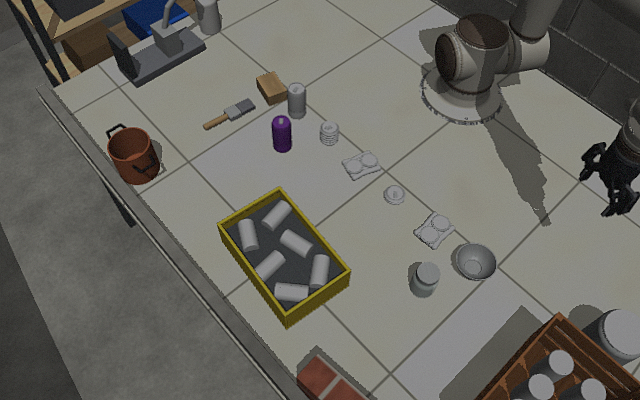

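The top view shows these objects:
- Tub at (290,143), block at (448,255), brush at (446,205).
- Tall can: the candidates are the bare one at (414,258) and the purple look-alike at (388,219). I choose the bare one.
- Half can at (365,260). The concertina folds show in the scene view at (329,133).
- Flat can: the candidates are the round puck at (279,260) and the squashed cans at (231,260) and (320,259). I choose the round one.
- The jar at (200,215) and bowl at (184,260) are bystanders.

Run:
```python
from h import *
T=cv2.imread('pics/top0.png');S=cv2.imread('pics/scene0.png')
PT=arm.camera_params('top');PS=arm.camera_params('scene')
a=cv2.resize(T[225:285,260:480],None,fx=3.6,fy=3.6,interpolation=cv2.INTER_CUBIC)
b=cv2.resize(S[60:225,240:460],None,fx=2.2,fy=2.2,interpolation=cv2.INTER_CUBIC)
c=np.zeros((a.shape[0]+b.shape[0],800,3),np.uint8);c[:a.shape[0],:a.shape[1]]=a;c[a.shape[0]:,:b.shape[1]]=b
cv2.imwrite('pics/crop.png',c);print(c.shape)
# coarse
for n,uv,uvs,z in[('flat',(279,260),(395,192),.02),('half',(365,259),(329,126),.055),('tall',(413,257),(296,87),.105)]:
    print(n,onz(PT,uv,z).round(3),tri(PT,uv,PS,uvs))
hsv=cv2.cvtColor(T,cv2.COLOR_BGR2HSV)
m=cv2.inRange(hsv,(8,70,60),(28,255,255)); m[:238]=0;m[275:]=0;m[:,:425]=0;m[:,475:]=0
C=max(cv2.findContours(m,0,1)[0],key=cv2.contourArea);r=cv2.minAreaRect(C);print('block',r)
for p in cv2.boxPoints(r): print(p,onz(PT,p,.042).round(3))
m=cv2.inRange(hsv,(22,120,60),(35,255,255)); m[:90]=0;m[190:]=0
C=max(cv2.findContours(m,0,1)[0],key=cv2.contourArea);r=cv2.minAreaRect(C);print('tub',r)
for p in cv2.boxPoints(r): print(p,onz(PT,p,.09).round(3))
```

```text
(579, 800, 3)
flat [0.428 0.115 0.02 ] (array([0.42657744, 0.11649499, 0.01443643]), np.float64(0.0025576826831811283))
half [ 0.428 -0.134  0.055] (array([ 0.42826335, -0.134345  ,  0.05679798]), np.float64(0.0004422846407998066))
tall [ 0.434 -0.26   0.105] (array([ 0.43619136, -0.25863573,  0.11585996]), np.float64(0.003239273439016424))
block ((448.0421447753906, 254.81739807128906), (32.22986602783203, 20.911935806274414), 12.994616508483887)
[429.98877 261.38202] [ 0.417 -0.323  0.042]
[434.69104 241.0056 ] [ 0.475 -0.339  0.042]
[466.09552 248.25278] [ 0.452 -0.428  0.042]
[461.39325 268.6292 ] [ 0.395 -0.411  0.042]
tub ((289.7207946777344, 140.90863037109375), (99.03340148925781, 63.12488555908203), 4.085616588592529)
[238.0812  168.86295] [0.69 0.22 0.09]
[242.57864 105.89848] [0.87  0.206 0.09 ]
[341.36038  112.954315] [ 0.844 -0.075  0.09 ]
[336.86295 175.91878] [ 0.664 -0.058  0.09 ]
```

View pics/crop.png

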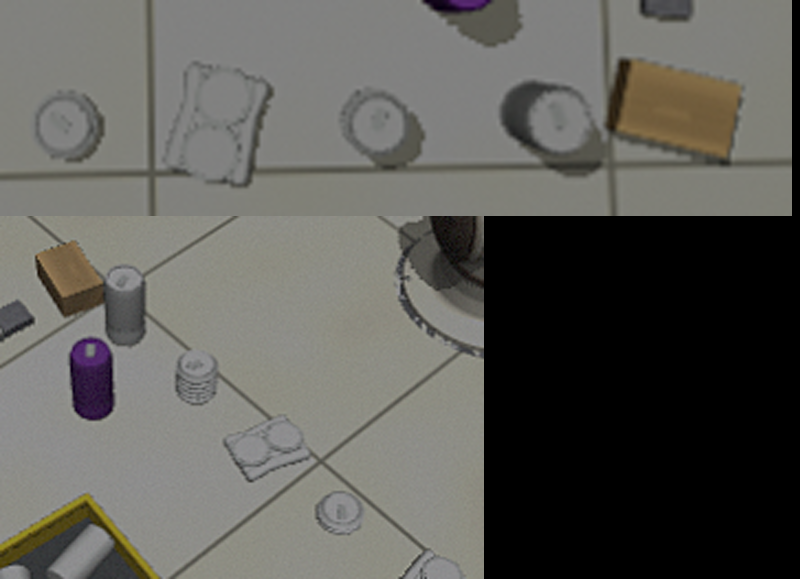

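The crop confirms the picks. From left to right on top it shows the round puck, a squashed can, the half can with folds, the bare tall can and the block. The purple can above is left alone. Next I swing over with the tool turned for the block.

move_arm(targets=[{"xyz": [0, 0, 0], "rotation": [0, 0, 9.7], "claw": 1}, {"xyz": [0, 0, 0], "rotation": [0, 0, 9.7], "claw": 1}, {"xyz": [0, 0, 0], "rotation": [0, 0, 9.7], "claw": 1}, {"xyz": [0, 0, 0], "rotation": [0, 0, 9.7], "claw": 1}])

```text
t: 0.6
tcp_pos: [0.2484, 0.4905, 0.2308]
tcp_rot: [0.0, 0.544, 0.839, -0.0]
contact_force: [0.6, -0.1, -0.5]
width: 0.0853
grasp_force: 0.0
```

move_arm(targets=[{"xyz": [0, 0, 0], "rotation": [0, 0, 9.7], "claw": 1}, {"xyz": [0, 0, 0], "rotation": [0, 0, 9.7], "claw": 1}, {"xyz": [0, 0, 0], "rotation": [0, 0, 9.7], "claw": 1}, {"xyz": [0, 0, 0], "rotation": [0, 0, 9.7], "claw": 1}])

```text
t: 1.1
tcp_pos: [0.2485, 0.4905, 0.2309]
tcp_rot: [0.0, 0.792, 0.61, -0.0]
contact_force: [0.6, -0.1, 0.0]
width: 0.0854
grasp_force: 0.0
```

move_arm(targets=[{"xyz": [-4.7, 2.3, 0], "rotation": [0, 0, 0], "claw": 1}, {"xyz": [-4.7, 2.3, 0], "rotation": [0, 0, 0], "claw": 1}, {"xyz": [-4.7, 2.3, 0], "rotation": [0, 0, 0], "claw": 1}, {"xyz": [-4.7, 2.3, 0], "rotation": [0, 0, 0], "claw": 1}, {"xyz": [-4.7, 2.3, 0], "rotation": [0, 0, 0], "claw": 1}])

```text
t: 1.72
tcp_pos: [0.3011, 0.2328, 0.231]
tcp_rot: [0.0, 0.79, 0.613, -0.0]
contact_force: [0.8, 0.3, 0.2]
width: 0.0856
grasp_force: 0.0
```

```bash
cat > w.py <<'E'
from h import *
import sys,pickle
n=sys.argv[1]; im,P=grab('wrist',n+'.png'); pickle.dump(P,open(n+'.pkl','wb'))
s=arm.get_state();R=np.array(P['R']);t=np.array(P['t']);print((-R.T@t).round(4),R[2].round(3),np.array(P['camera_matrix'])[0,0],s['tcp_pos'].round(4) if hasattr(s['tcp_pos'],'round') else s['tcp_pos'])
for nm,X in dict(flat=(.428,.115,.02),half=(.428,-.134,.055),tall=(.434,-.26,.105),block=(.435,-.375,.042)).items(): print(nm,proj(P,X).round(0))
E
python3 w.py w1
```

```text
[0.3204 0.3048 0.3731] [-0.071 -0.284 -0.956] 357.92045803462906 [0.3015 0.2286 0.2316]
flat [457. 246.]
half [497. 448.]
tall [537. 571.]
block [517. 566.]
```

move_arm(targets=[{"xyz": [-4.7, 2.3, 0], "rotation": [0, 0, 0], "claw": 1}, {"xyz": [-4.7, 2.3, 0], "rotation": [0, 0, 0], "claw": 1}])

```text
t: 2.02
tcp_pos: [0.3221, 0.1307, 0.2311]
tcp_rot: [0.0, 0.79, 0.613, -0.0]
contact_force: [0.3, -0.0, -0.3]
width: 0.0854
grasp_force: 0.0
```

```bash
python3 w.py w2
```

```text
[0.3414 0.2027 0.3731] [-0.071 -0.284 -0.956] 357.92045803462906 [0.3228 0.126  0.2314]
flat [421. 159.]
half [468. 383.]
tall [508. 512.]
block [493. 518.]
```

move_arm(targets=[{"xyz": [-4.7, 2.3, 0], "rotation": [0, 0, 0], "claw": 1}, {"xyz": [-4.7, 2.3, 0], "rotation": [0, 0, 0], "claw": 1}, {"xyz": [-4.7, 2.3, 0], "rotation": [0, 0, 0], "claw": 1}, {"xyz": [-4.7, 2.3, 0], "rotation": [0, 0, 0], "claw": 1}])

```text
t: 2.58
tcp_pos: [0.3644, -0.0748, 0.2312]
tcp_rot: [0.0, 0.791, 0.612, 0.0]
contact_force: [1.3, 0.4, 0.4]
width: 0.0853
grasp_force: 0.0
```

```bash
python3 w.py w3
```

```text
[ 0.3837 -0.0029  0.3733] [-0.071 -0.284 -0.956] 357.92045803462906 [ 0.365  -0.0794  0.2307]
flat [331. -64.]
half [395. 221.]
tall [439. 365.]
block [437. 404.]
```

move_arm(targets=[{"xyz": [-4.7, 2.3, 0], "rotation": [0, 0, 0], "claw": 1}, {"xyz": [-4.7, 2.3, 0], "rotation": [0, 0, 0], "claw": 1}, {"xyz": [-4.7, 2.3, 0], "rotation": [0, 0, 0], "claw": 1}])

```text
t: 3.0
tcp_pos: [0.3961, -0.2286, 0.2311]
tcp_rot: [-0.0, 0.791, 0.612, 0.0]
contact_force: [-0.1, 0.4, 1.1]
width: 0.0854
grasp_force: 0.0
```

```bash
python3 w.py w4
```

```text
[ 0.4154 -0.1566  0.3732] [-0.071 -0.283 -0.956] 357.92045803462906 [ 0.3969 -0.2329  0.2298]
flat [ 238. -297.]
half [323.  61.]
tall [370. 218.]
block [385. 298.]
```

move_arm(targets=[{"xyz": [-4.7, 2.3, 0], "rotation": [0, 0, 0], "claw": 1}, {"xyz": [-4.7, 2.3, 0], "rotation": [0, 0, 0], "claw": 1}, {"xyz": [-4.7, 2.3, 0], "rotation": [0, 0, 0], "claw": 1}])

```text
t: 3.42
tcp_pos: [0.4278, -0.3821, 0.2309]
tcp_rot: [-0.0, 0.791, 0.612, 0.0]
contact_force: [0.5, -0.5, 1.2]
width: 0.0856
grasp_force: 0.0
```

```bash
python3 w.py w5; python3 -c "
import cv2,numpy as np
I=[cv2.resize(cv2.imread(f'pics/w{i}.png'),(400,250)) for i in (2,3,4,5)]
cv2.imwrite('pics/wm.png',np.vstack([np.hstack(I[:2]),np.hstack(I[2:])]))"
```

```text
[ 0.4472 -0.3102  0.373 ] [-0.072 -0.283 -0.956] 357.92045803462906 [ 0.4283 -0.3869  0.2284]
flat [ 104. -632.]
half [ 227. -153.]
tall [278.  23.]
block [320. 166.]
```

View pics/wm.png

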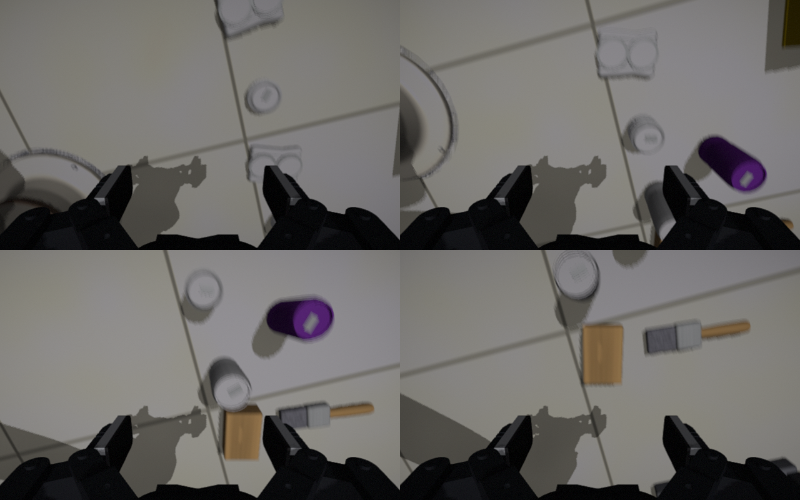

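Four wrist views: w2 shows the puck at (421,154), w3 the half can at (392,210), w4 the tall can at (370,215), and w5 the block at (325,167). All match the predicted pixels. Next I measure precisely.

```bash
cat > m.py <<'E'
from h import *
import pickle
V={n:(cv2.imread(f'pics/{n}.png'),pickle.load(open(n+'.pkl','rb'))) for n in('w1','w2','w3','w4','w5')}
V['top']=(cv2.imread('pics/top0.png'),arm.camera_params('top'))
def circ(v,X,r):
    im,P=V[v];c=proj(P,X);rp=r*np.array(P['camera_matrix'])[0,0]/np.linalg.norm(np.array(P['R'])@X+np.array(P['t']))
    m=int(rp*1.8)+4;x0=max(int(c[0])-m,0);y0=max(int(c[1])-m,0)
    g=cv2.cvtColor(im[y0:y0+2*m,x0:x0+2*m],cv2.COLOR_BGR2GRAY);g=cv2.resize(g,None,fx=4,fy=4,interpolation=cv2.INTER_CUBIC)
    g=cv2.createCLAHE(3,(2,2)).apply(g)
    C=cv2.HoughCircles(cv2.GaussianBlur(g,(0,0),3),cv2.HOUGH_GRADIENT,1,10,param1=60,param2=12,minRadius=int(rp*3.4),maxRadius=int(rp*4.5))
    if C is None: return None
    C=C[0];k=C[np.argmin(np.hypot(C[:,0]/4+x0-c[0],C[:,1]/4+y0-c[1]))] if len(C)>3 else C[0]
    print(v,'pred',c.round(1),rp.round(1),[(q[:2]/4+[x0,y0]).round(1).tolist()+[round(float(q[2]/4),1)] for q in C[:3]])
    return k[:2]/4+[x0,y0]
for n,X,r,vs in[('flat',(.428,.115,.02),.028,('w1','w2','top')),('half',(.428,-.134,.055),.0265,('w3','w4','top')),('tall',(.434,-.26,.105),.0235,('w4','w5','top'))]:
    X=np.array(X);U=[circ(v,X,r) for v in vs]
    for v,u in zip(vs,U):
        if u is not None: print(n,v,onz(V[v][1],u,X[2]).round(4))
    if U[0] is not None and U[1] is not None: print(n,'tri',tri(V[vs[0]][1],U[0],V[vs[1]][1],U[1]))
im,P=V['w5'];h=cv2.cvtColor(im,cv2.COLOR_BGR2HSV)
m=cv2.inRange(h,(8,60,50),(28,255,255));m[:,400:]=0;m[:90]=0;m[260:]=0
C=max(cv2.findContours(m,0,1)[0],key=cv2.contourArea);r=cv2.minAreaRect(C);print(r)
B=cv2.boxPoints(r);Q=np.array([onz(P,p,.042) for p in B]);print(Q.round(4))
print('block c',Q.mean(0).round(4),tri(P,r[0],V['top'][1],(448.04,254.82)))
e=Q[np.argsort(-Q[:,1])];d=e[:2].mean(0)-e[2:].mean(0);print('len',np.linalg.norm(d),'yaw deg',np.degrees(np.arctan2(-d[0],d[1])))
E
python3 m.py
```

```text
w1 pred [456.6 245.8] 24.1 [[451.6, 239.9, 26.3], [451.6, 242.9, 26.6], [448.9, 239.9, 22.9]]
w2 pred [421.4 159.2] 26.8 [[420.1, 157.6, 23.9], [416.9, 156.9, 27.7], [427.4, 156.9, 23.0]]
top pred [279.  259.9] 9.4 [[279.1, 260.1, 10.0], [279.9, 262.6, 10.1], [276.1, 259.1, 8.0]]
flat w1 [0.4238 0.1231 0.02  ]
flat w2 [0.427  0.1169 0.02  ]
flat top [0.4274 0.1146 0.02  ]
flat tri (array([ 0.43179982,  0.11093895, -0.00384486]), np.float64(0.001974755740148239))
w3 pred [395.1 220.9] 27.3 [[398.9, 220.9, 24.5], [395.6, 223.6, 23.1]]
w4 pred [323.1  60.9] 29.7 [[326.9, 64.1, 26.4], [329.1, 62.6, 29.0], [323.9, 64.1, 26.1]]
top pred [364.9 259. ] 9.1 [[363.4, 258.6, 9.0], [368.4, 263.6, 9.2], [364.6, 260.9, 8.0]]
half w3 [ 0.4314 -0.1349  0.055 ]
half w4 [ 0.428  -0.1366  0.055 ]
half top [ 0.4291 -0.1298  0.055 ]
half tri (array([ 0.42986519, -0.13601596,  0.05320629]), np.float64(0.0037142158720158565))
w4 pred [370.4 218.3] 29.2 [[371.1, 225.9, 29.0], [369.6, 221.9, 31.8], [372.1, 223.1, 30.1]]
w5 pred [278.   22.5] 30.8 [[282.6, 35.6, 29.5], [281.1, 32.1, 31.5], [277.9, 36.6, 34.3]]
top pred [413.  257.1] 8.3 [[408.1, 256.6, 9.1], [415.6, 257.9, 9.1]]
tall w4 [ 0.4328 -0.2628  0.105 ]
tall w5 [ 0.4327 -0.2621  0.105 ]
tall top [ 0.4356 -0.2467  0.105 ]
tall tri (array([ 0.43277269, -0.26234733,  0.10620941]), np.float64(7.990957542930724e-05))
((323.5, 166.5), (97.0, 65.0), 90.0)
[[ 0.4205 -0.326   0.042 ]
 [ 0.4773 -0.3406  0.042 ]
 [ 0.4572 -0.4309  0.042 ]
 [ 0.3956 -0.4151  0.042 ]]
block c [ 0.4376 -0.3781  0.042 ] (array([ 0.43629868, -0.37604079,  0.04067557]), np.float64(0.0036801755941636128))
len 0.09252354206759679 yaw deg -14.047776824021897
```

move_arm(targets=[{"xyz": [1.2, 0.5, 4], "rotation": [0, 0, 0], "claw": 1}, {"xyz": [0, 0, 5.5], "rotation": [0, 0, 0], "claw": 1}, {"xyz": [0, 0, 4.5], "rotation": [0, 0, 0], "claw": 1}, {"xyz": [0, 0, 0], "rotation": [0, 0, 0], "claw": 1}, {"xyz": [0, 0, 0], "rotation": [0, 0, 0], "claw": 1}])

```text
t: 4.1
tcp_pos: [0.436, -0.3706, 0.0932]
tcp_rot: [0.001, 0.79, 0.613, 0.0]
contact_force: [0.6, -0.2, 0.5]
width: 0.0853
grasp_force: 0.0
```

move_arm(targets=[{"xyz": [-0.6, 0.2, 3.5], "rotation": [0, 0, 0], "claw": 1}, {"xyz": [0, 0, 3.5], "rotation": [0, 0, 0], "claw": 1}, {"xyz": [0, 0, 2.1], "rotation": [0, 0, 0], "claw": 1}, {"xyz": [0, 0, 0], "rotation": [0, 0, 0], "claw": 1}, {"xyz": [0, 0, 0], "rotation": [0, 0, 0], "claw": 0.5}], grip_force=40)

```text
t: 4.72
tcp_pos: [0.437, -0.3776, 0.0028]
tcp_rot: [0.002, 0.79, 0.612, 0.0]
contact_force: [1.0, -0.6, -0.4]
width: 0.0698
grasp_force: 0.0
```

move_arm(targets=[{"xyz": [0, 0, 0], "rotation": [0, 0, 0], "claw": 0.5}, {"xyz": [0, 0, 0], "rotation": [0, 0, 0], "claw": 0.5}, {"xyz": [0, 0, 0], "rotation": [0, 0, 0], "claw": 0.5}, {"xyz": [0, 0, 0], "rotation": [0, 0, 0], "claw": 0.5}])

```text
t: 5.22
tcp_pos: [0.437, -0.3776, 0.0028]
tcp_rot: [0.002, 0.79, 0.612, 0.0]
contact_force: [-0.1, -0.1, 7.0]
width: 0.0596
grasp_force: 44.1
```

move_arm(targets=[{"xyz": [0, 0, -5], "rotation": [0, 0, 0], "claw": 0.5}, {"xyz": [0, 0, -5.5], "rotation": [0, 0, 0], "claw": 0.5}, {"xyz": [0, 0, -5.5], "rotation": [0, 0, -9], "claw": 0.5}, {"xyz": [5.3, 0.9, 0], "rotation": [0, 0, 0], "claw": 0.5}, {"xyz": [5.3, 0.9, 0], "rotation": [0, 0, 0], "claw": 0.5}])

```text
t: 5.85
tcp_pos: [0.4645, -0.2723, 0.1621]
tcp_rot: [0.001, 0.741, 0.672, 0.0]
contact_force: [0.3, 0.2, -1.7]
width: 0.0595
grasp_force: 44.2
```

move_arm(targets=[{"xyz": [5.3, 0.9, 0], "rotation": [0, 0, 0], "claw": 0.5}, {"xyz": [5.3, 0.9, 0], "rotation": [0, 0, 0], "claw": 0.5}, {"xyz": [5.3, 0.9, 0], "rotation": [0, 0, 0], "claw": 0.5}, {"xyz": [5.3, 0.9, 0], "rotation": [0, 0, 0], "claw": 0.5}, {"xyz": [5.3, 0.9, 0], "rotation": [0, 0, 0], "claw": 0.5}])

```text
t: 6.48
tcp_pos: [0.5344, -0.0115, 0.1615]
tcp_rot: [0.001, 0.74, 0.673, 0.001]
contact_force: [0.1, -0.2, -1.3]
width: 0.0594
grasp_force: 44.2
```

move_arm(targets=[{"xyz": [5.3, 0.9, 0], "rotation": [0, 0, 0], "claw": 0.5}, {"xyz": [5.3, 0.9, 0], "rotation": [0, 0, 0], "claw": 0.5}, {"xyz": [0, 0, 0], "rotation": [0, 0, 0], "claw": 0.5}, {"xyz": [0, 0, 0], "rotation": [0, 0, 0], "claw": 0.5}])

```text
t: 6.98
tcp_pos: [0.5619, 0.0905, 0.1608]
tcp_rot: [0.0, 0.74, 0.673, 0.0]
contact_force: [-0.3, 0.3, -1.3]
width: 0.0597
grasp_force: 44.1
```

```bash
python3 w.py w6; python3 -c "
from h import *
arm.get_state(); print({k:np.round(v,3) for k,v in arm.get_state().items() if k in('t','tcp_pos','tcp_rot','width','grasp_force','joint_pos')})"
```

```text
[0.5696 0.1645 0.3029] [-0.026 -0.292 -0.956] 357.92045803462906 [0.5618 0.0899 0.1608]
flat [146. 173.]
half [191. 448.]
tall [207. 611.]
block [242. 597.]
{'t': np.float64(7.025), 'joint_pos': array([ 0.159,  0.117,  0.072,  1.526, -0.   ,  1.825]), 'tcp_pos': array([0.562, 0.09 , 0.161]), 'tcp_rot': array([0.   , 0.74 , 0.672, 0.   ]), 'grasp_force': np.float64(44.137), 'width': np.float64(0.06)}
```

View pics/w6.png

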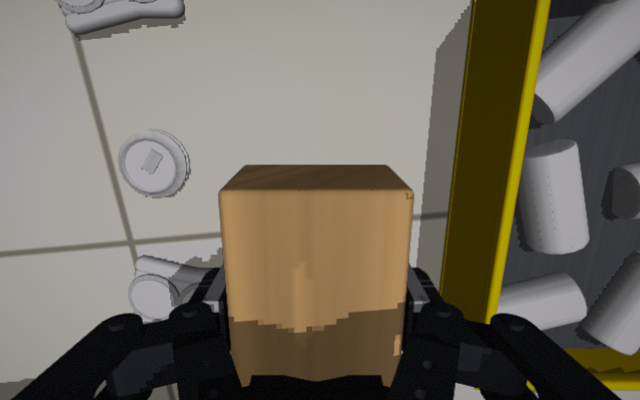

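The wrist view shows the block held square between the fingers, with its top left edge at row 190 (columns 220–413). The tub's foot line runs from (475,0) down to about (440,300), with the rim right of it. The puck is at (152,161).

```bash
cat > t.py <<'E'
from h import *
import pickle
im=cv2.imread('pics/w6.png');P=pickle.load(open('w6.pkl','rb'));h=cv2.cvtColor(im,cv2.COLOR_BGR2HSV)
m=cv2.inRange(h,(22,130,40),(35,255,255));m[:,:425]=0
br=cv2.inRange(h,(22,130,150),(35,255,255))
def line(pts):
    pts=np.array(pts);vx,vy=np.polyfit(pts[:,1],pts[:,0],1)
    r=pts[:,0]-np.polyval([vx,vy],pts[:,1]);k=abs(r)<.01;return np.polyfit(pts[k,1],pts[k,0],1),k.sum(),pts[k,1].min(),pts[k,1].max()
A=[];B=[]
for y in range(5,260,5):
    x=np.where(m[y])[0]
    if len(x): A.append(onz(P,(x[0]-.5,y),0))
    x=np.where(br[y,430:])[0]
    if len(x): B.append(onz(P,(x[0]+429.5,y),.09))
print('foot x=a*y+b',line(A),'rim',line(B))
# top view corners: tub rim
T=cv2.imread('pics/top0.png');PT=arm.camera_params('top');h=cv2.cvtColor(T,cv2.COLOR_BGR2HSV)
for lo in(60,110):
    m=cv2.inRange(h,(22,120,lo),(35,255,255));m[:90]=0;m[190:]=0
    C=max(cv2.findContours(m,0,1)[0],key=cv2.contourArea);q=cv2.approxPolyDP(cv2.convexHull(C),4,True)[:,0];print([(tuple(map(int,p)),onz(PT,p,.09)[:2].round(3).tolist()) for p in q])
s=arm.get_state();t=np.array(s['tcp_pos'])
g=h=cv2.cvtColor(im,cv2.COLOR_BGR2GRAY);print('edge row',[int(np.abs(np.diff(g[180:200,c].astype(int))).argmax()+180) for c in(260,300,340,380)])
for z in(.195,.2):print('block end',(onz(P,(316,190),z)-t).round(4))
E
python3 t.py
```

```text
foot x=a*y+b (array([0.0932409 , 0.67313078]), np.int64(51), np.float64(0.009876391095247933), np.float64(0.21607698786987473)) rim (array([0.09757103, 0.67268932]), np.int64(51), np.float64(0.052529148380520224), np.float64(0.1973268578293582))
[((340, 113), [0.844, -0.071]), ((336, 175), [0.667, -0.056]), ((239, 168), [0.692, 0.217]), ((244, 106), [0.87, 0.202])]
[((340, 113), [0.844, -0.071]), ((336, 174), [0.669, -0.056]), ((239, 167), [0.695, 0.217]), ((244, 106), [0.87, 0.202])]
edge row [189, 189, 189, 189]
block end [0.0053 0.0456 0.0342]
block end [0.0054 0.0469 0.0392]
```

move_arm(targets=[{"xyz": [0.1, 3.8, 0], "rotation": [0, 0, 0], "claw": 0.5}, {"xyz": [0, 0, 4.5], "rotation": [0, 0, 0], "claw": 0.5}, {"xyz": [0, 0, 4.5], "rotation": [0, 0, 0], "claw": 0.5}, {"xyz": [0, 0, 3.5], "rotation": [0, 0, 0], "claw": 0.5}, {"xyz": [0, 0, 1.8], "rotation": [0, 0, 0], "claw": 0.5}])

```text
t: 7.65
tcp_pos: [0.5989, 0.0864, 0.0157]
tcp_rot: [-0.001, 0.741, 0.672, -0.001]
contact_force: [-0.8, 0.0, -1.0]
width: 0.0599
grasp_force: 44.3
```

move_arm(targets=[{"xyz": [0, 0, 0], "rotation": [0, 0, 0], "claw": 0.5}, {"xyz": [0, 0, 0], "rotation": [0, 0, 0], "claw": 0.5}])

```text
t: 7.9
tcp_pos: [0.6008, 0.0877, 0.0192]
tcp_rot: [0.001, 0.74, 0.672, 0.001]
contact_force: [-0.7, -0.3, -0.3]
width: 0.0592
grasp_force: 44.3
```

move_arm(targets=[{"xyz": [0, 0, 0.9], "rotation": [0, 0, 0], "claw": 0.5}, {"xyz": [0, 0, 0.6], "rotation": [0, 0, 0], "claw": 0.5}, {"xyz": [0, 0, 0], "rotation": [0, 0, 0], "claw": 0.5}, {"xyz": [0, 0, 0], "rotation": [0, 0, 0], "claw": 0.5}])

```text
t: 8.4
tcp_pos: [0.6, 0.088, 0.0026]
tcp_rot: [0.0, 0.74, 0.673, 0.0]
contact_force: [-0.7, -0.1, 3.5]
width: 0.0596
grasp_force: 45.1
```

move_arm(targets=[{"xyz": [0, 0, 0], "rotation": [0, 0, 0], "claw": 1}, {"xyz": [0, 0, 0], "rotation": [0, 0, 0], "claw": 1}, {"xyz": [0, 0, 0], "rotation": [0, 0, 0], "claw": 1}, {"xyz": [0, 0, -3], "rotation": [0, 0, 0], "claw": 1}, {"xyz": [0, 0, -5], "rotation": [0, 0, 0], "claw": 1}])

```text
t: 9.02
tcp_pos: [0.5985, 0.0877, 0.0812]
tcp_rot: [-0.001, 0.74, 0.673, -0.002]
contact_force: [1.0, -0.3, 0.1]
width: 0.0855
grasp_force: 0.0
```

move_arm(targets=[{"xyz": [0, -2, -5], "rotation": [0, 0, 0], "claw": 1}, {"xyz": [0, -5, -3], "rotation": [0, 0, 0], "claw": 1}, {"xyz": [0, -3, 0], "rotation": [0, 0, 0], "claw": 1}, {"xyz": [0, 0, 0], "rotation": [0, 0, 0], "claw": 1}, {"xyz": [0, 0, 0], "rotation": [0, 0, 0], "claw": 1}])

```text
t: 9.65
tcp_pos: [0.5008, 0.0974, 0.1622]
tcp_rot: [0.0, 0.74, 0.673, 0.0]
contact_force: [0.1, -0.4, -0.7]
width: 0.0853
grasp_force: 0.0
```

```bash
python3 w.py w7
```

```text
[0.5085 0.1714 0.3042] [-0.026 -0.292 -0.956] 357.92045803462906 [0.5009 0.0973 0.1619]
flat [223. 175.]
half [259. 447.]
tall [277. 609.]
block [296. 596.]
```

View pics/w7.png

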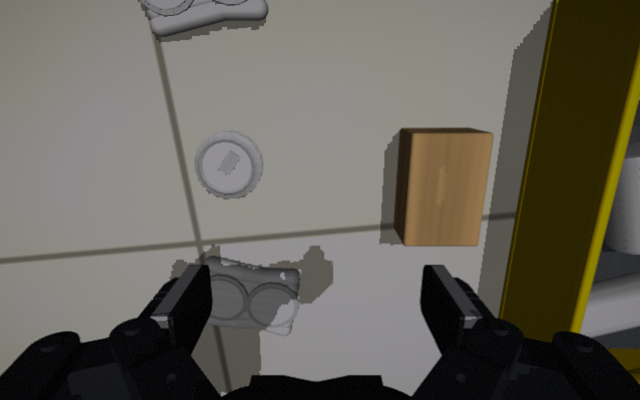

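The block stands at (445,188), parallel to the tub's foot line. The puck is clear of the fingers at (229,165).

```bash
cat > b.py <<'E'
from h import *
import pickle
L=lambda n:(cv2.imread(f'pics/{n}.png'),pickle.load(open(n+'.pkl','rb')))
im,P=L('w7');h=cv2.cvtColor(im,cv2.COLOR_BGR2HSV)
m=cv2.inRange(h,(8,60,50),(20,255,255));m[:,:380]=0;m[:,505:]=0;m[260:]=0
C=max(cv2.findContours(m,0,1)[0],key=cv2.contourArea);q=cv2.approxPolyDP(cv2.convexHull(C),3,True)[:,0]
for p in q: print('block hull',p,onz(P,p,.042)[:2].round(4),onz(P,p,0)[:2].round(4))
m=cv2.inRange(h,(22,130,40),(35,255,255));m[:,:480]=0
A=np.array([onz(P,(np.where(m[y])[0][0]-.5,y),0) for y in range(5,260,5)]);print('foot',np.polyfit(A[:,1],A[:,0],1),np.std(np.polyval(np.polyfit(A[:,1],A[:,0],1),A[:,1])-A[:,0]))
# puck outline: bright disc in both views -> ellipse
R=[]
for n,c in(('w6',(152,162)),('w7',(229,164))):
    im,P=L(n);g=cv2.cvtColor(im,cv2.COLOR_BGR2GRAY);w=cv2.resize(g[c[1]-50:c[1]+50,c[0]-50:c[0]+50],None,fx=4,fy=4,interpolation=cv2.INTER_CUBIC)
    H=cv2.HoughCircles(cv2.GaussianBlur(w,(0,0),3),cv2.HOUGH_GRADIENT,1,8,param1=60,param2=12,minRadius=85,maxRadius=160)[0][:6]
    print(n,[(q[:2]/4-50+c).round(1).tolist()+[float(q[2])/4] for q in H]); R.append((P,H))
E
python3 b.py
```

```text
block hull [492 133] [0.6332 0.1314] [0.6531 0.1249]
block hull [477 244] [0.6256 0.0446] [0.6444 0.0243]
block hull [405 245] [0.5687 0.0492] [0.5783 0.0296]
block hull [403 129] [0.5692 0.1403] [0.5789 0.1354]
block hull [469 128] [0.6165 0.1365] [0.6338 0.1309]
foot [0.0979616 0.6726169] 0.0005296888361356693
w6 [[156.9, 166.4, 33.70000076293945], [153.9, 165.9, 36.400001525878906], [155.6, 169.1, 29.799999237060547], [151.9, 168.4, 33.54999923706055], [159.1, 169.4, 26.825000762939453], [153.9, 163.4, 34.625]]Traceback (most recent call last):
  File "b.py", line 14, in <module>
    H=cv2.HoughCircles(cv2.GaussianBlur(w,(0,0),3),cv2.HOUGH_GRADIENT,1,8,param1=60,param2=12,minRadius=85,maxRadius=160)[0][:6]
      ~~~~~~~~~~~~~~~~~~~~~~~~~~~~~~~~~~~~~~~~~~~~~~~~~~~~~~~~~~~~~~~~~~~~~~~~~~~~~~~~~~~~~~~~~~~~~~~~~~~~~~~~~~~~~~~~~~~^^^
TypeError: 'NoneType' object is not subscriptable
```

```bash
python3 - <<'E'
from h import *
import pickle
P6=pickle.load(open('w6.pkl','rb'));P7=pickle.load(open('w7.pkl','rb'))
a,b=(154,162.5),(229,164.5)
print(onz(P6,a,.01),onz(P7,b,.01),tri(P6,a,P7,b)); X=onz(P7,b,.01); X[2]=0
for z in(0,.02): # predicted rims
    print(z,[proj(P7,X+[.028*np.cos(t),.028*np.sin(t),z]).round(0).tolist() for t in np.arange(8)*np.pi/4])
print(arm.get_state()['tcp_pos'])
E
python3 - <<'E'
import cv2
a=cv2.imread('pics/w7.png')[110:220,170:290];cv2.imwrite('pics/puck.png',cv2.resize(a,None,fx=4,fy=4,interpolation=cv2.INTER_CUBIC))
E
```

```text
[0.43187784 0.12168157 0.01      ] [0.43173848 0.12105287 0.01      ] (array([0.43176507, 0.1213521 , 0.00989984]), np.float64(0.0006282487381619802))
0 [[264.0, 159.0], [251.0, 137.0], [226.0, 129.0], [205.0, 141.0], [199.0, 165.0], [213.0, 187.0], [237.0, 194.0], [258.0, 182.0]]
0.02 [[261.0, 164.0], [247.0, 140.0], [220.0, 132.0], [197.0, 145.0], [192.0, 170.0], [206.0, 193.0], [232.0, 200.0], [254.0, 188.0]]
[0.50085642 0.09734972 0.16186628]
```

View pics/puck.png

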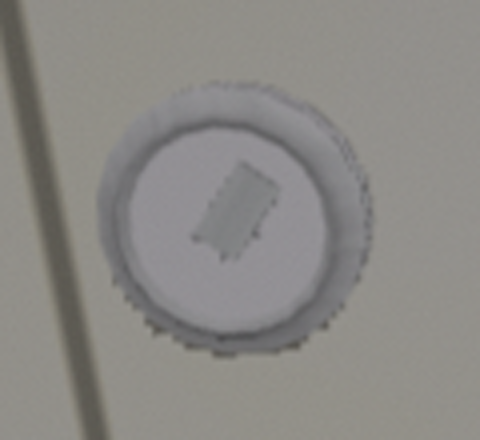

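move_arm(targets=[{"xyz": [0.9, -3.6, 3], "rotation": [0, 0, 0], "claw": 1}, {"xyz": [0.8, -3.5, 4], "rotation": [0, 0, 0], "claw": 1}, {"xyz": [0, 0, 4], "rotation": [0, 0, 0], "claw": 1}, {"xyz": [0, 0, 3], "rotation": [0, 0, 0], "claw": 1}, {"xyz": [0, 0, 0.9], "rotation": [0, 0, 0], "claw": 1}])

```text
t: 10.32
tcp_pos: [0.4304, 0.1207, 0.0112]
tcp_rot: [-0.001, 0.74, 0.673, -0.002]
contact_force: [-0.4, -0.3, 0.9]
width: 0.0855
grasp_force: 0.0
```

move_arm(targets=[{"xyz": [0, 0, 0], "rotation": [0, 0, 0], "claw": 1}, {"xyz": [0, 0, 0], "rotation": [0, 0, 0], "claw": 1}])

```text
t: 10.58
tcp_pos: [0.4322, 0.1213, 0.0145]
tcp_rot: [0.0, 0.74, 0.673, 0.001]
contact_force: [0.3, 0.4, -0.2]
width: 0.0854
grasp_force: 0.0
```

Position is good. I go down 1.4 cm and close gently.

move_arm(targets=[{"xyz": [0, 0, 1.0], "rotation": [0, 0, 0], "claw": 1}, {"xyz": [0, 0, 0.4], "rotation": [0, 0, 0], "claw": 1}, {"xyz": [0, 0, 0], "rotation": [0, 0, 0], "claw": 0.8}, {"xyz": [0, 0, 0], "rotation": [0, 0, 0], "claw": 0.72}, {"xyz": [0, 0, 0], "rotation": [0, 0, 0], "claw": 0.72}], grip_force=20)

```text
t: 11.2
tcp_pos: [0.4313, 0.1211, -0.0005]
tcp_rot: [0.0, 0.74, 0.673, 0.0]
contact_force: [-0.0, 0.3, 0.9]
width: 0.0619
grasp_force: 0.0
```

move_arm(targets=[{"xyz": [0, 0, 0], "rotation": [0, 0, 0], "claw": 0.55}, {"xyz": [0, 0, 0], "rotation": [0, 0, 0], "claw": 0.55}, {"xyz": [0, 0, 0], "rotation": [0, 0, 0], "claw": 0.55}])

```text
t: 11.58
tcp_pos: [0.4314, 0.1212, -0.0003]
tcp_rot: [0.0, 0.74, 0.673, 0.0]
contact_force: [-0.7, -0.4, 6.1]
width: 0.0553
grasp_force: 21.5
```

move_arm(targets=[{"xyz": [0, 0, -1], "rotation": [0, 0, 0], "claw": 0.55}, {"xyz": [0, 0, -3], "rotation": [0, 0, 0], "claw": 0.55}, {"xyz": [0, 0, -4], "rotation": [0, 0, 0], "claw": 0.55}, {"xyz": [0, 0, -4], "rotation": [0, 0, 0], "claw": 0.55}, {"xyz": [0, 0, 0], "rotation": [0, 0, 0], "claw": 0.55}])

```text
t: 12.2
tcp_pos: [0.4327, 0.1215, 0.1227]
tcp_rot: [0.001, 0.74, 0.673, 0.002]
contact_force: [-0.2, 0.0, -0.7]
width: 0.0549
grasp_force: 21.4
```

```bash
python3 w.py w8;python3 -c "
from h import *;s=arm.get_state();print(s['width'],s['grasp_force'])
cv2.imwrite('pics/w8c.png',cv2.imread('pics/w8.png')[120:400])"
```

```text
[0.4398 0.1953 0.2649] [-0.021 -0.29  -0.957] 357.92045803462906 [0.4319 0.1213 0.1207]
flat [308. 211.]
half [337. 509.]
tall [362. 694.]
block [361. 659.]
0.05511253356828486 21.422629952430725
```

View pics/w8c.png

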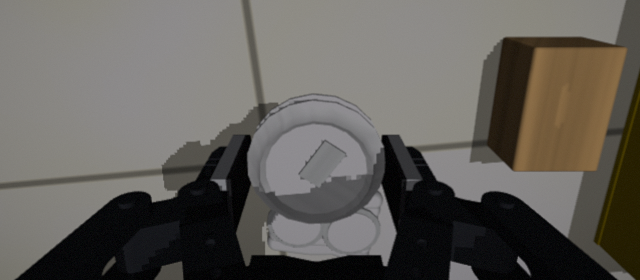

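The puck is held level between the pads at about (317,277) full frame. I check its offset in the hand.

Run:
```python
from h import *
import pickle
P=pickle.load(open('w8.pkl','rb'));t=np.array([.4319,.1213,.1210])
for z in(0,.02):
    p=np.array([proj(P,t+[.028*np.cos(a),.028*np.sin(a),z]) for a in np.arange(24)*np.pi/12]);print(z,p.min(0).round(0),p.max(0).round(0))
```

```text
0 [249. 208.] [374. 322.]
0.02 [240. 225.] [383. 351.]
```

move_arm(targets=[{"xyz": [-0.4, 4.3, 0], "rotation": [0, 0, 0], "claw": 0.55}, {"xyz": [-0.4, 4.3, 0], "rotation": [0, 0, 0], "claw": 0.55}, {"xyz": [-0.4, 4.3, 0], "rotation": [0, 0, 0], "claw": 0.55}, {"xyz": [-0.3, 4.2, 0], "rotation": [0, 0, 0], "claw": 0.55}, {"xyz": [0, 0, 3], "rotation": [0, 0, 0], "claw": 0.55}])

```text
t: 12.88
tcp_pos: [0.6028, 0.0894, 0.0886]
tcp_rot: [0.001, 0.74, 0.672, 0.001]
contact_force: [0.1, 0.5, -0.1]
width: 0.0552
grasp_force: 21.5
```

move_arm(targets=[{"xyz": [0, 0, 3], "rotation": [0, 0, 0], "claw": 0.55}, {"xyz": [0, 0, 0.8], "rotation": [0, 0, 0], "claw": 0.55}, {"xyz": [0, 0, 0], "rotation": [0, 0, 0], "claw": 0.55}, {"xyz": [0, 0, 0], "rotation": [0, 0, 0], "claw": 0.55}])

```text
t: 13.38
tcp_pos: [0.6005, 0.09, 0.0526]
tcp_rot: [0.0, 0.74, 0.673, 0.001]
contact_force: [-0.1, 0.2, -0.5]
width: 0.0553
grasp_force: 21.5
```

move_arm(targets=[{"xyz": [0, 0, 0.7], "rotation": [0, 0, 0], "claw": 0.55}, {"xyz": [0, 0, 0.4], "rotation": [0, 0, 0], "claw": 0.55}, {"xyz": [0, 0, 0], "rotation": [0, 0, 0], "claw": 0.55}, {"xyz": [0, 0, 0], "rotation": [0, 0, 0], "claw": 0.55}])

```text
t: 13.88
tcp_pos: [0.6003, 0.09, 0.0413]
tcp_rot: [0.0, 0.74, 0.673, 0.001]
contact_force: [-1.9, -0.2, 6.4]
width: 0.0554
grasp_force: 22.4
```

move_arm(targets=[{"xyz": [0, 0, 0], "rotation": [0, 0, 0], "claw": 0.75}, {"xyz": [0, 0, 0], "rotation": [0, 0, 0], "claw": 1}, {"xyz": [0, 0, 0], "rotation": [0, 0, 0], "claw": 1}, {"xyz": [0, 0, -3], "rotation": [0, 0, 0], "claw": 1}, {"xyz": [0, 0, -5.5], "rotation": [0, 0, 0], "claw": 1}])

```text
t: 14.5
tcp_pos: [0.5987, 0.0897, 0.1238]
tcp_rot: [-0.001, 0.74, 0.673, -0.002]
contact_force: [1.3, 0.4, 0.5]
width: 0.0853
grasp_force: 0.0
```

move_arm(targets=[{"xyz": [0, 0, -5.5], "rotation": [0, 0, 0], "claw": 1}, {"xyz": [0, -1.9, 0], "rotation": [0, 0, 0], "claw": 1}, {"xyz": [0, 0, 0], "rotation": [0, 0, 0], "claw": 1}, {"xyz": [0, 0, 0], "rotation": [0, 0, 0], "claw": 1}])

```text
t: 15.0
tcp_pos: [0.5811, 0.0916, 0.1794]
tcp_rot: [-0.0, 0.74, 0.673, -0.0]
contact_force: [0.3, -0.4, 0.8]
width: 0.0852
grasp_force: 0.0
```

```bash
python3 w.py w9
```

```text
[0.5891 0.1657 0.3215] [-0.027 -0.292 -0.956] 357.92045803462906 [0.5811 0.0916 0.1793]
flat [134. 172.]
half [179. 432.]
tall [193. 585.]
block [230. 577.]
```

move_arm(targets=[{"xyz": [-5.2, -1.9, 0], "rotation": [0, 0, 0], "claw": 1}, {"xyz": [-5.2, -1.9, 0], "rotation": [0, 0, 0], "claw": 1}, {"xyz": [-5.2, -1.9, 0], "rotation": [0, 0, 0], "claw": 1}, {"xyz": [-5.2, -1.9, 0], "rotation": [0, 0, 0], "claw": 1}, {"xyz": [-5.2, -1.9, 0], "rotation": [0, 0, 0], "claw": 1}])

```text
t: 15.68
tcp_pos: [0.4609, -0.1596, 0.1796]
tcp_rot: [-0.0, 0.74, 0.673, -0.0]
contact_force: [0.5, -0.3, 0.3]
width: 0.0855
grasp_force: 0.0
```

move_arm(targets=[{"xyz": [-5.2, -1.9, 0], "rotation": [0, 0, 0], "claw": 1}, {"xyz": [-2.0, 0, 0], "rotation": [0, 0, 0], "claw": 1}, {"xyz": [0, 0, 0], "rotation": [0, 0, 0], "claw": 1}, {"xyz": [0, 0, 0], "rotation": [0, 0, 0], "claw": 1}])

```text
t: 16.18
tcp_pos: [0.4361, -0.2275, 0.1798]
tcp_rot: [-0.0, 0.74, 0.673, -0.0]
contact_force: [0.5, 0.3, -0.0]
width: 0.085
grasp_force: 0.0
```

```bash
python3 w.py w10; python3 -c "
import cv2,numpy as np
I=[cv2.resize(cv2.imread(f'pics/w{i}.png'),(480,300)) for i in (9,10)]
cv2.imwrite('pics/wn.png',np.vstack(I))"
```

```text
[ 0.4441 -0.1536  0.3219] [-0.027 -0.291 -0.956] 357.92045803462906 [ 0.4362 -0.2272  0.1799]
flat [ 244. -389.]
half [290.  66.]
tall [316. 260.]
block [328. 342.]
```

View pics/wn.png

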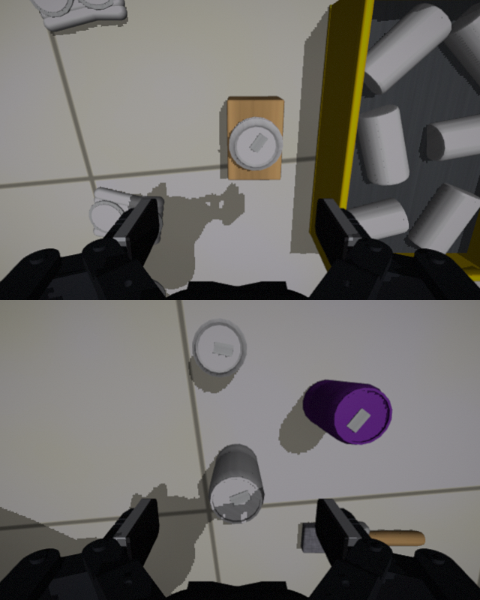

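Upper panel: the puck sits centred on the block. Lower panel: the bare tall can's top is at (316,264) full frame, the half can is at (290,65), and the purple can is off to the right. I descend on the tall can.

move_arm(targets=[{"xyz": [-3.5, 0, 0], "rotation": [0, 0, 0], "claw": 1}, {"xyz": [0, 0, 0], "rotation": [0, 0, 0], "claw": 1}, {"xyz": [0, 0, 4.5], "rotation": [0, 0, 0], "claw": 1}, {"xyz": [0, 0, 4.5], "rotation": [0, 0, 0], "claw": 1}, {"xyz": [0, 0, 4.3], "rotation": [0, 0, 0], "claw": 1}])

```text
t: 16.85
tcp_pos: [0.4329, -0.2614, 0.0459]
tcp_rot: [-0.0, 0.74, 0.673, 0.0]
contact_force: [0.4, -0.0, 0.5]
width: 0.0855
grasp_force: 0.0
```

move_arm(targets=[{"xyz": [0, 0, 0], "rotation": [0, 0, 0], "claw": 1}, {"xyz": [0, 0, 0], "rotation": [0, 0, 0], "claw": 0.7}, {"xyz": [0, 0, 0], "rotation": [0, 0, 0], "claw": 0.7}, {"xyz": [0, 0, 0], "rotation": [0, 0, 0], "claw": 0.55}, {"xyz": [0, 0, 0], "rotation": [0, 0, 0], "claw": 0.55}], grip_force=20)

```text
t: 17.48
tcp_pos: [0.4333, -0.2634, 0.0492]
tcp_rot: [0.001, 0.74, 0.673, 0.0]
contact_force: [-2.4, -0.0, 6.5]
width: 0.053
grasp_force: 13.4
```

move_arm(targets=[{"xyz": [0, 0, 0], "rotation": [0, 0, 0], "claw": 0.55}, {"xyz": [0, 0, 0], "rotation": [0, 0, 0], "claw": 0.55}])

```text
t: 17.73
tcp_pos: [0.4333, -0.2634, 0.0492]
tcp_rot: [0.001, 0.74, 0.672, 0.0]
contact_force: [-1.8, 0.5, 5.4]
width: 0.0527
grasp_force: 13.4
```

move_arm(targets=[{"xyz": [0, 0, -2], "rotation": [0, 0, 0], "claw": 0.55}, {"xyz": [0, 0, -4.5], "rotation": [0, 0, 0], "claw": 0.55}, {"xyz": [0, 0, -4.5], "rotation": [0, 0, 0], "claw": 0.55}, {"xyz": [0, 0, -4], "rotation": [0, 0, 0], "claw": 0.55}, {"xyz": [0, 0, 0], "rotation": [0, 0, 0], "claw": 0.55}])

```text
t: 18.35
tcp_pos: [0.4339, -0.2636, 0.2015]
tcp_rot: [0.003, 0.74, 0.673, 0.001]
contact_force: [0.0, -1.0, -1.2]
width: 0.0526
grasp_force: 17.4
```

```bash
python3 w.py w11
python3 - <<'E'
from h import *
im,P=grab('scene','s11.png');s=arm.get_state();t=np.array(s['tcp_pos']);print(t,s['width'],s['grasp_force'])
u=proj(P,t+[0,0,.02]).astype(int);print(u)
a=im[max(u[1]-110,0):u[1]+90,max(u[0]-120,0):u[0]+120]
w=cv2.imread('pics/w11.png')[150:]
c=np.zeros((400+250,640,3),np.uint8);a=cv2.resize(a,None,fx=1.6,fy=1.6);c[:a.shape[0],:a.shape[1]]=a;c[320:570]=w
cv2.imwrite('pics/m11.png',c[:590])
# predicted tall top / bottom rims in hand
import pickle;W=pickle.load(open('w11.pkl','rb'))
for z,r in((.105,.0235),(0,.0265)):
    p=np.array([proj(W,t+[r*np.cos(q),r*np.sin(q),z-.0492]) for q in np.arange(24)*np.pi/12]);print(z,p.min(0).round(0),p.max(0).round(0))
E
```

```text
[ 0.441  -0.1891  0.3434] [-0.021 -0.295 -0.955] 357.92045803462906 [ 0.4334 -0.2633  0.1993]
flat [ 243. -435.]
half [288.  14.]
tall [313. 199.]
block [326. 294.]
[ 0.43289551 -0.26294673  0.19775856] 0.05276003033429731 17.369753122329712
[295  57]
0.105 [232. 280.] [388. 411.]
0 [266. 181.] [357. 266.]
```

View pics/m11.png

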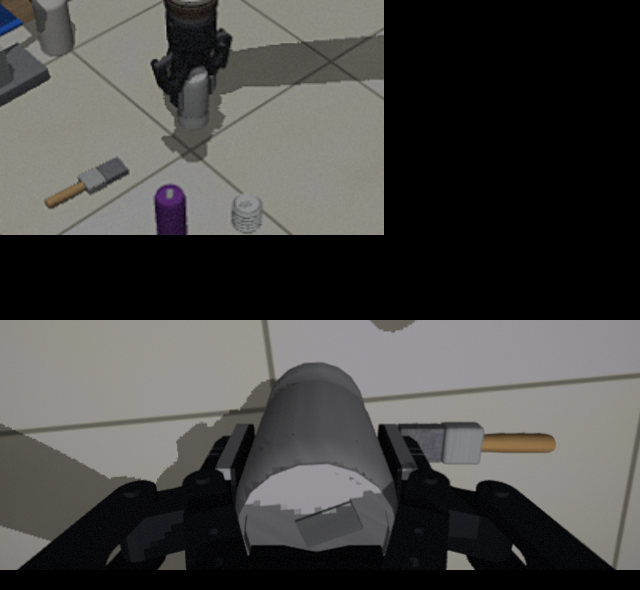

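The tall can is held upright in the hand, with its top rim from about row 293 and its foot at row 193 of the wrist frame. I carry it to the left end of the block.

move_arm(targets=[{"xyz": [3.5, 1.0, 0], "rotation": [0, 0, 0], "claw": 0.55}, {"xyz": [5, 1.4, 0], "rotation": [0, 0, 0], "claw": 0.55}, {"xyz": [5.3, 1.5, 0], "rotation": [0, 0, 0], "claw": 0.55}, {"xyz": [5.3, 1.5, 0], "rotation": [0, 0, 0], "claw": 0.55}, {"xyz": [5.3, 1.5, 0], "rotation": [0, 0, 0], "claw": 0.55}])

```text
t: 19.08
tcp_pos: [0.5245, -0.0247, 0.1961]
tcp_rot: [-0.001, 0.74, 0.673, -0.001]
contact_force: [0.8, -1.1, -0.6]
width: 0.0526
grasp_force: 17.6
```

move_arm(targets=[{"xyz": [5.3, 1.5, 0], "rotation": [0, 0, 0], "claw": 0.55}, {"xyz": [5.3, 1.5, 0], "rotation": [0, 0, 0], "claw": 0.55}, {"xyz": [5.3, 1.5, 0], "rotation": [0, 0, 0], "claw": 0.55}, {"xyz": [4, 1.2, 0], "rotation": [0, 0, 0], "claw": 0.55}, {"xyz": [2.9, 0.7, 0], "rotation": [0, 0, 0], "claw": 0.55}])

```text
t: 19.7
tcp_pos: [0.6099, 0.1962, 0.1953]
tcp_rot: [-0.001, 0.74, 0.673, -0.001]
contact_force: [0.6, 0.2, -0.1]
width: 0.0525
grasp_force: 17.6
```

move_arm(targets=[{"xyz": [0, 0, 0], "rotation": [0, 0, 0], "claw": 0.55}, {"xyz": [0, 0, 3], "rotation": [0, 0, 0], "claw": 0.55}, {"xyz": [0, 0, 4], "rotation": [0, 0, 0], "claw": 0.55}, {"xyz": [0, 0, 0], "rotation": [0, 0, 0], "claw": 0.55}, {"xyz": [0, 0, 0], "rotation": [0, 0, 0], "claw": 0.55}])

```text
t: 20.32
tcp_pos: [0.6101, 0.1939, 0.1287]
tcp_rot: [0.0, 0.74, 0.672, 0.0]
contact_force: [0.3, -0.0, 0.9]
width: 0.0527
grasp_force: 17.5
```

```bash
python3 w.py w12
python3 - <<'E'
from h import *
im,P=grab('top','t12.png');s=arm.get_state();t=np.array(s['tcp_pos']);print(t,s['width'],s['grasp_force'])
w=cv2.imread('pics/w12.png')
a=cv2.resize(im[120:220,210:350],None,fx=2.6,fy=2.0)
b=cv2.resize(w[100:],(640,300));c=np.zeros((500,640,3),np.uint8);c[:200,:a.shape[1]]=a;c[200:]=b
cv2.imwrite('pics/m12.png',c)
import pickle;W=pickle.load(open('w12.pkl','rb'))
for z,r in((.105,.0235),(0,.0265)):
    p=np.array([proj(W,t+[r*np.cos(q),r*np.sin(q),z-.0492]) for q in np.arange(24)*np.pi/12]);print(z,p.min(0).round(0),p.max(0).round(0))
E
```

```text
[0.6179 0.2678 0.2708] [-0.026 -0.291 -0.956] 357.92045803462906 [0.6106 0.1942 0.1293]
flat [ 98. 313.]
half [149. 572.]
tall [163. 742.]
block [208. 698.]
[0.61072525 0.19429332 0.1294621 ] 0.05269367890996334 17.53098964691162
0.105 [233. 288.] [396. 423.]
0 [269. 183.] [361. 270.]
```

View pics/m12.png

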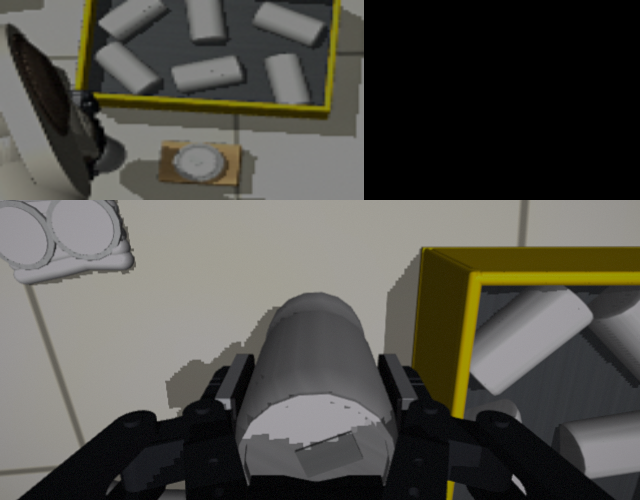

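The can hangs upright in front of the tub's left half, with its foot at row 192 of the wrist frame. The top crop shows the puck centred on the block. I lower it carefully.

move_arm(targets=[{"xyz": [0, 0, 3.5], "rotation": [0, 0, 0], "claw": 0.55}, {"xyz": [0, 0, 3], "rotation": [0, 0, 0], "claw": 0.55}, {"xyz": [0, 0, 0.5], "rotation": [0, 0, 0], "claw": 0.55}, {"xyz": [0, 0, 0], "rotation": [0, 0, 0], "claw": 0.55}])

```text
t: 20.92
tcp_pos: [0.6106, 0.1946, 0.0588]
tcp_rot: [0.0, 0.74, 0.673, 0.001]
contact_force: [-0.2, 0.8, -0.1]
width: 0.0524
grasp_force: 17.5
```

move_arm(targets=[{"xyz": [0, 0, 0.4], "rotation": [0, 0, 0], "claw": 0.55}, {"xyz": [0, 0, 0.2], "rotation": [0, 0, 0], "claw": 0.55}, {"xyz": [0, 0, 0], "rotation": [0, 0, 0], "claw": 0.55}])

```text
t: 21.3
tcp_pos: [0.6101, 0.1945, 0.0515]
tcp_rot: [0.0, 0.74, 0.673, 0.0]
contact_force: [-0.2, -0.3, -0.4]
width: 0.0529
grasp_force: 17.7
```

move_arm(targets=[{"xyz": [0, 0, 0.2], "rotation": [0, 0, 0], "claw": 0.55}, {"xyz": [0, 0, 0], "rotation": [0, 0, 0], "claw": 0.55}, {"xyz": [0, 0, 0], "rotation": [0, 0, 0], "claw": 0.55}])

```text
t: 21.68
tcp_pos: [0.6101, 0.1945, 0.0494]
tcp_rot: [0.0, 0.74, 0.673, 0.0]
contact_force: [0.3, -0.1, 1.0]
width: 0.0526
grasp_force: 17.3
```

move_arm(targets=[{"xyz": [0, 0, 0.1], "rotation": [0, 0, 0], "claw": 0.55}, {"xyz": [0, 0, 0], "rotation": [0, 0, 0], "claw": 0.55}, {"xyz": [0, 0, 0], "rotation": [0, 0, 0], "claw": 0.55}])

```text
t: 22.05
tcp_pos: [0.6102, 0.1944, 0.0494]
tcp_rot: [0.0, 0.74, 0.673, 0.0]
contact_force: [-1.5, -0.6, 6.2]
width: 0.0526
grasp_force: 17.7
```

move_arm(targets=[{"xyz": [0, 0, 0], "rotation": [0, 0, 0], "claw": 0.7}, {"xyz": [0, 0, 0], "rotation": [0, 0, 0], "claw": 0.85}, {"xyz": [0, 0, 0], "rotation": [0, 0, 0], "claw": 1}, {"xyz": [0, 0, 0], "rotation": [0, 0, 0], "claw": 1}, {"xyz": [0, 0, -3], "rotation": [0, 0, 0], "claw": 1}])

```text
t: 22.68
tcp_pos: [0.6086, 0.1939, 0.076]
tcp_rot: [-0.001, 0.74, 0.673, -0.002]
contact_force: [0.8, -0.3, 0.7]
width: 0.0852
grasp_force: 0.0
```

move_arm(targets=[{"xyz": [0, 0, -5.5], "rotation": [0, 0, 0], "claw": 1}, {"xyz": [0, 0, -5.5], "rotation": [0, 0, 0], "claw": 1}, {"xyz": [-3.7, -2.1, -2], "rotation": [0, 0, 0], "claw": 1}, {"xyz": [-3.7, -2.2, 0], "rotation": [0, 0, 0], "claw": 1}, {"xyz": [0, 0, 0], "rotation": [0, 0, 0], "claw": 1}])

```text
t: 23.3
tcp_pos: [0.5592, 0.1232, 0.2094]
tcp_rot: [0.0, 0.741, 0.672, 0.0]
contact_force: [1.1, 0.6, 0.3]
width: 0.0853
grasp_force: 0.0
```

move_arm(targets=[{"xyz": [0, 0, 0], "rotation": [0, 0, 0], "claw": 1}])

```text
t: 23.42
tcp_pos: [0.5604, 0.125, 0.2083]
tcp_rot: [0.0, 0.74, 0.673, 0.0]
contact_force: [1.5, 0.1, -0.4]
width: 0.0852
grasp_force: 0.0
```

```bash
python3 w.py w13
```

```text
[0.5682 0.1989 0.3505] [-0.026 -0.291 -0.956] 357.92045803462906 [0.5605 0.1253 0.2081]
flat [178. 198.]
half [214. 430.]
tall [228. 568.]
block [255. 564.]
```

View pics/w13.png

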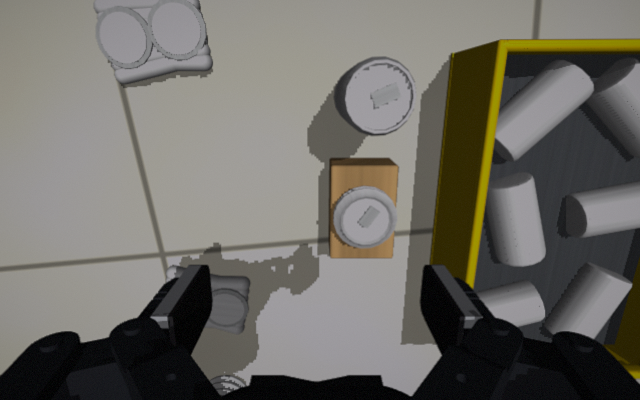

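The tall can stands upright with its top at (381,97). The puck is on the block at (366,217), and the block's top face spans (330..397, 165..258). The tub's left front rim corner is at (503,42).

Run:
```python
from h import *
import pickle
im=cv2.imread('pics/w13.png');P=pickle.load(open('w13.pkl','rb'))
a=-5.4*np.pi/180;u=np.array([np.cos(a),np.sin(a)]);v=np.array([-np.sin(a),np.cos(a)])
h=cv2.cvtColor(im,cv2.COLOR_BGR2HSV);g=h[:,:,2]
for c in(335,392): print('brightness col',c,g[155:175,c].tolist(),g[250:264,c].tolist())
F=np.array([.680,.0815])
for n,p,z in[('blkLf',(330,165),.042),('blkLb',(397,165),.042),('blkRb',(395,258),.042),('blkRf',(331,258),.042),('puck',(365.5,217),.06),('tall',(380,97),.105),('tubcorner rim',(503,42),.09),('tubcorner foot',(452,54),0)]:
    X=onz(P,p,z)[:2];print(n,X.round(4),'front-dist',round((F-X)@u*1000,1),'along',round((X-F)@v*1000,1))
```

```text
brightness col 335 [95, 94, 79, 51, 40, 57, 71, 74, 70, 70, 106, 143, 158, 161, 162, 160, 160, 161, 160, 162] [158, 159, 159, 160, 158, 159, 159, 145, 145, 160, 159, 159, 160, 159]
brightness col 392 [161, 159, 161, 160, 154, 127, 89, 66, 69, 69, 106, 143, 155, 159, 160, 160, 161, 160, 160, 161] [152, 152, 151, 148, 140, 139, 148, 152, 155, 160, 159, 161, 159, 158]
blkLf [0.5754 0.1375] front-dist 109.4 along 45.9
blkLb [0.6337 0.1319] front-dist 50.9 along 45.8
blkRb [0.6292 0.0427] front-dist 46.9 along -43.4
blkRf [0.5689 0.0485] front-dist 107.5 along -43.3
puck [0.6016 0.093 ] front-dist 79.1 along 4.1
tall [0.6104 0.1921] front-dist 79.7 along 103.6
tubcorner rim [0.6962 0.2191] front-dist -3.2 along 138.5
tubcorner foot [0.6951 0.2204] front-dist -2.0 along 139.7
```

move_arm(targets=[{"xyz": [-5.5, -2.2, 0], "rotation": [0, 0, 0], "claw": 1}, {"xyz": [-5.5, -2.2, 0], "rotation": [0, 0, 0], "claw": 1}, {"xyz": [-5.5, -2.2, 0], "rotation": [0, 0, 0], "claw": 1}, {"xyz": [-5.5, -2.2, 0], "rotation": [0, 0, 0], "claw": 1}, {"xyz": [0, 0, 0], "rotation": [0, 0, 0], "claw": 1}])

```text
t: 24.1
tcp_pos: [0.4509, -0.0881, 0.2084]
tcp_rot: [0.0, 0.741, 0.671, -0.0]
contact_force: [0.2, 0.6, -0.6]
width: 0.0852
grasp_force: 0.0
```

move_arm(targets=[{"xyz": [0, 0, 0], "rotation": [0, 0, 0], "claw": 1}])

```text
t: 24.22
tcp_pos: [0.4523, -0.0854, 0.2081]
tcp_rot: [-0.0, 0.74, 0.673, 0.0]
contact_force: [0.8, -0.0, 0.4]
width: 0.0849
grasp_force: 0.0
```

```bash
python3 w.py w14
python3 - <<'E'
from h import *
import pickle
im=cv2.imread('pics/w14.png');P=pickle.load(open('w14.pkl','rb'));c=proj(P,(.429,-.134,.055)).astype(int)
x0,y0=c[0]-60,c[1]-60;print('origin',x0,y0)
cv2.imwrite('pics/half.png',cv2.resize(im[y0:y0+120,x0:x0+120],None,fx=4,fy=4,interpolation=cv2.INTER_CUBIC))
for z in(0,.055):
    p=np.array([proj(P,[.429+.0265*np.cos(q),-.134+.0265*np.sin(q),z]) for q in np.arange(24)*np.pi/12]);print(z,((p.min(0)-[x0,y0])*4).round(0),((p.max(0)-[x0,y0])*4).round(0))
E
```

```text
[ 0.4601 -0.0115  0.3502] [-0.026 -0.291 -0.956] 357.92045803462906 [ 0.4523 -0.085   0.208 ]
flat [259. -73.]
half [292. 239.]
tall [312. 397.]
block [324. 433.]
origin 233 179
0 [153.  60.] [356. 252.]
0.055 [124. 128.] [361. 348.]
```

View pics/half.png

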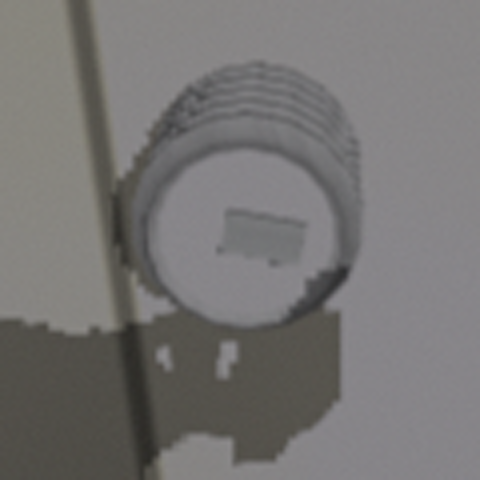

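The half can is confirmed by its folds, with its outline matching the prediction for (0.429, -0.134). I go down and grip it.

move_arm(targets=[{"xyz": [-5.1, -1.9, 1], "rotation": [0, 0, 0], "claw": 1}, {"xyz": [0, 0, 4.5], "rotation": [0, 0, 0], "claw": 1}, {"xyz": [0, 0, 5], "rotation": [0, 0, 0], "claw": 1}, {"xyz": [0, 0, 5], "rotation": [0, 0, 0], "claw": 1}, {"xyz": [0, 0, 3.5], "rotation": [0, 0, 0], "claw": 1}])

```text
t: 24.9
tcp_pos: [0.4278, -0.1331, 0.0157]
tcp_rot: [-0.001, 0.739, 0.674, -0.001]
contact_force: [0.8, -0.3, -0.0]
width: 0.0856
grasp_force: 0.0
```

move_arm(targets=[{"xyz": [0, 0, 1], "rotation": [0, 0, 0], "claw": 1}, {"xyz": [0, 0, 0], "rotation": [0, 0, 0], "claw": 0.75}, {"xyz": [0, 0, 0], "rotation": [0, 0, 0], "claw": 0.7}, {"xyz": [0, 0, 0], "rotation": [0, 0, 0], "claw": 0.55}, {"xyz": [0, 0, 0], "rotation": [0, 0, 0], "claw": 0.55}], grip_force=20)

```text
t: 25.52
tcp_pos: [0.429, -0.1349, 0.01]
tcp_rot: [0.001, 0.74, 0.673, 0.001]
contact_force: [0.3, 0.8, 6.6]
width: 0.0528
grasp_force: 20.5
```

move_arm(targets=[{"xyz": [0, 0, 0], "rotation": [0, 0, 0], "claw": 0.55}, {"xyz": [0, 0, 0], "rotation": [0, 0, 0], "claw": 0.55}])

```text
t: 25.78
tcp_pos: [0.429, -0.1349, 0.0099]
tcp_rot: [0.001, 0.74, 0.673, 0.001]
contact_force: [0.9, 1.5, 6.1]
width: 0.0527
grasp_force: 20.5
```

move_arm(targets=[{"xyz": [0, 0, -2], "rotation": [0, 0, 0], "claw": 0.55}, {"xyz": [0, 0, -5], "rotation": [0, 0, 0], "claw": 0.55}, {"xyz": [0, 0, -5], "rotation": [0, 0, 0], "claw": 0.55}, {"xyz": [3.4, 3.8, 0], "rotation": [0, 0, 0], "claw": 0.55}, {"xyz": [3.4, 3.8, 0], "rotation": [0, 0, 0], "claw": 0.55}])

```text
t: 26.4
tcp_pos: [0.5116, -0.074, 0.1301]
tcp_rot: [0.001, 0.741, 0.672, 0.001]
contact_force: [0.4, -0.3, -0.4]
width: 0.0525
grasp_force: 21.5
```

move_arm(targets=[{"xyz": [3.4, 3.8, 0], "rotation": [0, 0, 0], "claw": 0.55}, {"xyz": [3.6, 3.7, 0], "rotation": [0, 0, 0], "claw": 0.55}, {"xyz": [0, 0, 3], "rotation": [0, 0, 0], "claw": 0.55}, {"xyz": [0, 0, 4], "rotation": [0, 0, 0], "claw": 0.55}, {"xyz": [0, 0, 0], "rotation": [0, 0, 0], "claw": 0.55}])

```text
t: 27.02
tcp_pos: [0.5895, -0.0117, 0.0558]
tcp_rot: [-0.002, 0.74, 0.673, -0.002]
contact_force: [0.8, -0.2, 0.3]
width: 0.0524
grasp_force: 21.5
```

move_arm(targets=[{"xyz": [0, 0, 0], "rotation": [0, 0, 0], "claw": 0.55}])

```text
t: 27.15
tcp_pos: [0.5919, -0.0119, 0.0601]
tcp_rot: [0.001, 0.74, 0.673, 0.001]
contact_force: [-0.6, -0.8, -0.3]
width: 0.0519
grasp_force: 21.5
```

```bash
python3 w.py w15
python3 - <<'E'
from h import *
s=arm.get_state();t=np.array(s['tcp_pos']);print(t,s['width'],s['grasp_force'])
import pickle;W=pickle.load(open('w15.pkl','rb'))
for z,r in((.055,.0265),(0,.0265)):
    p=np.array([proj(W,t+[r*np.cos(q),r*np.sin(q),z-.0099]) for q in np.arange(24)*np.pi/12]);print(z,p.min(0).round(0),p.max(0).round(0))
E
```

```text
[0.5995 0.0621 0.2022] [-0.025 -0.292 -0.956] 357.92045803462906 [ 0.5923 -0.012   0.0606]
flat [-75.   7.]
half [ 43. 486.]
tall [ 59. 762.]
block [159. 691.]
[ 0.59226316 -0.01195636  0.06062449] 0.05248622541071162 21.48583084344864
0.055 [231. 262.] [397. 403.]
0 [258. 206.] [371. 309.]
```

View pics/w15.png

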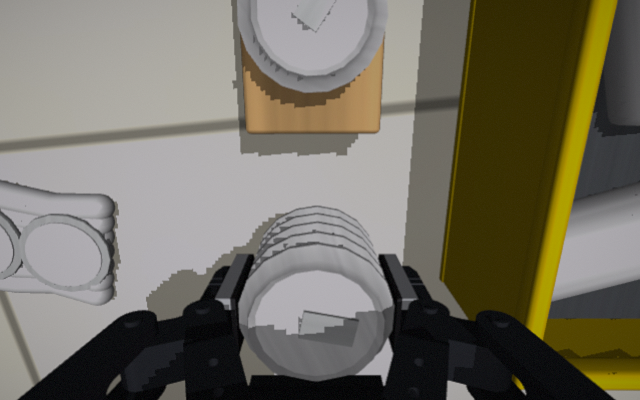

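The half can hangs upright at (317,300), in line with the block (its end edge is at row 132, columns 246–380). I lower it.

move_arm(targets=[{"xyz": [0, 0, 2.5], "rotation": [0, 0, 0], "claw": 0.55}, {"xyz": [0, 0, 1.8], "rotation": [0, 0, 0], "claw": 0.55}, {"xyz": [0, 0, 0], "rotation": [0, 0, 0], "claw": 0.55}, {"xyz": [0, 0, 0], "rotation": [0, 0, 0], "claw": 0.55}])

```text
t: 27.7
tcp_pos: [0.5918, -0.0118, 0.0163]
tcp_rot: [0.0, 0.74, 0.673, 0.0]
contact_force: [-0.3, -0.3, -0.4]
width: 0.0526
grasp_force: 21.5
```

move_arm(targets=[{"xyz": [0, 0, 0.5], "rotation": [0, 0, 0], "claw": 0.55}, {"xyz": [0, 0, 0.2], "rotation": [0, 0, 0], "claw": 0.55}, {"xyz": [0, 0, 0], "rotation": [0, 0, 0], "claw": 0.55}, {"xyz": [0, 0, 0], "rotation": [0, 0, 0], "claw": 0.55}])

```text
t: 28.2
tcp_pos: [0.5918, -0.0117, 0.01]
tcp_rot: [0.001, 0.74, 0.673, 0.001]
contact_force: [-3.5, -0.3, 10.0]
width: 0.0523
grasp_force: 22.3
```

Touched down. I release, rise straight up, back off and check.

move_arm(targets=[{"xyz": [0, 0, 0], "rotation": [0, 0, 0], "claw": 0.7}, {"xyz": [0, 0, 0], "rotation": [0, 0, 0], "claw": 0.85}, {"xyz": [0, 0, 0], "rotation": [0, 0, 0], "claw": 1}, {"xyz": [0, 0, 0], "rotation": [0, 0, 0], "claw": 1}, {"xyz": [0, 0, -4], "rotation": [0, 0, 0], "claw": 1}])

```text
t: 28.82
tcp_pos: [0.5892, -0.0117, 0.0455]
tcp_rot: [-0.002, 0.74, 0.673, -0.002]
contact_force: [0.4, -0.3, 0.8]
width: 0.0853
grasp_force: 0.0
```

move_arm(targets=[{"xyz": [0, 0, -5.5], "rotation": [0, 0, 0], "claw": 1}, {"xyz": [0, 0, -5.5], "rotation": [0, 0, 0], "claw": 1}, {"xyz": [0, -5, -5.5], "rotation": [0, 0, 0], "claw": 1}, {"xyz": [0, -5, -3], "rotation": [0, 0, 0], "claw": 1}, {"xyz": [0, 0, 0], "rotation": [0, 0, 0], "claw": 1}])

```text
t: 29.45
tcp_pos: [0.4986, -0.0028, 0.2384]
tcp_rot: [0.002, 0.74, 0.673, 0.002]
contact_force: [1.7, 1.2, -0.0]
width: 0.0851
grasp_force: 0.0
```

move_arm(targets=[{"xyz": [0, -3, 0], "rotation": [0, 0, 0], "claw": 1}, {"xyz": [0, 0, 0], "rotation": [0, 0, 0], "claw": 1}, {"xyz": [0, 0, 0], "rotation": [0, 0, 0], "claw": 1}])

```text
t: 29.82
tcp_pos: [0.4704, -0.0002, 0.2339]
tcp_rot: [-0.0, 0.74, 0.673, -0.0]
contact_force: [0.2, 0.3, 0.4]
width: 0.0849
grasp_force: 0.0
```

```bash
python3 w.py w16
python3 - <<'E'
from h import *
im,P=grab('top','t16.png');w=cv2.imread('pics/w16.png')
a=cv2.resize(im[90:290,160:480],None,fx=1.25,fy=1.25);b=cv2.resize(w,(560,350))
c=np.zeros((600,560,3),np.uint8);c[:250,:400]=a;c[250:]=b;cv2.imwrite('pics/m16.png',c)
E
```

```text
[0.4783 0.0738 0.376 ] [-0.026 -0.292 -0.956] 357.92045803462906 [ 4.705e-01 -2.000e-04  2.339e-01]
flat [257.  51.]
half [286. 307.]
tall [303. 445.]
block [315. 467.]
```

View pics/m16.png

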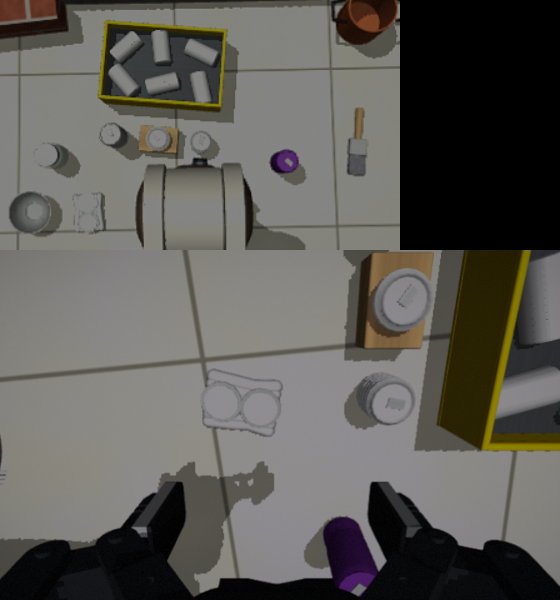

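All three cans and the block stand in a row parallel to the tub. The top crop shows the tall can at (112,134), the block with the puck at (159,139) and the half can at (201,141). One numeric check follows.

Run:
```python
from h import *
import pickle
W=pickle.load(open('w16.pkl','rb'));PT=arm.camera_params('top');k=640/560
a=-5.4*np.pi/180;u=np.array([np.cos(a),np.sin(a)]);v=np.array([-np.sin(a),np.cos(a)]);F=np.array([.680,.0815])
T=lambda x,y:(160+x/1.25,90+y/1.25); w=lambda x,y:(x*k,(y-250)*k)
for n,P,p,z in[('half w',W,w(392,404),.055),('blkRf',W,w(363,348),.042),('blkRb',W,w(424,348),.042),('puck',W,w(404,299),.06),('tub R rim',W,w(484,448),.09),('half top',PT,T(201,142),.055),('tall top',PT,T(114,133),.105),('puck top',PT,T(159,139),.06),('blk top L',PT,T(139,139),.042),('blk top R',PT,T(178,140),.042)]:
    X=onz(P,p,z)[:2];print(n,X.round(3),'dist',round((F-X)@u*1000,1),'along',round((X-F)@v*1000,1))
```

```text
half w [ 0.593 -0.011] dist 78.4 along -100.0
blkRf [0.566 0.048] dist 109.9 along -43.6
blkRb [0.629 0.042] dist 46.9 along -43.7
puck [0.6   0.091] dist 80.1 along 1.8
tub R rim [ 0.67  -0.054] dist -2.4 along -135.9
half top [ 0.589 -0.011] dist 81.7 along -101.1
tall top [0.61  0.181] dist 79.4 along 92.3
puck top [0.598 0.085] dist 82.2 along -4.1
blk top L [0.6   0.133] dist 84.4 along 44.2
blk top R [0.596 0.042] dist 80.0 along -47.0
```

Run:
```python
from h import *
im=cv2.imread('pics/t16.png');P=arm.camera_params('top')
for z in(0,.105): print('expected tall',z,proj(P,(.6105,.192,z)).round(1))
g=cv2.cvtColor(im,cv2.COLOR_BGR2GRAY)
print(g[188:208,236:266])
```

```text
expected tall 0 [253.5 199.3]
expected tall 0.105 [247.2 196.2]
[[131 131 132 132 132 132 131 132 133 119 104 106 108  90  82  79 111 134
  134 133 132 132 132 131 132 131 132 132 131 132]
 [132 132 132 131 131 133 133 134 113 111 129  89  96  83 115 106  75  75
  134 136 134 132 131 132 131 132 131 132 132 131]
 [131 131 132 132 132 132 122 116  71 129 135 129 130 129 134 133 119  90
   65  91 136 135 133 133 133 132 132 133 132 132]
 [131 131 132 131 133 122 112  90 125 134 134 133 133 133 133 134 133 111
   89  47  75 113 135 134 132 132 131 132 132 132]
 [131 130 131 132 119 112 131 128 133 133 133 133 133 133 133 133 134 131
  123  50  32  50  94 135 134 132 131 131 131 131]
 [131 131 132 132 122 110 134 133 133 132 132 132 111 131 132 134 132 135
  137  94  42  28  39  71 133 135 133 132 132 132]
 [132 132 132 133 134  91 132 133 132 123 131 134 129 133 133 133 132 133
  137 106  48  31  30  28  78 135 135 133 133 131]
 [131 132 133 122  96 128 134 132 132 131 133 133 133 113 132 132 132 132
  134 135  65  38  33  32  35  75  90 133 134 132]
 [132 132 133 119  95 133 133 133 13
[... 764 characters left out ...]
133 133 133 135 137 116
   80  51  44  42  42  39  45  40  79  82  81  82]
 [132 132 132 133 128  90  92 124 135 134 134 133 134 134 134 137  94  73
   53  46  43  44  41  42  47  48  79  81  82  82]
 [132 132 131 132 133 129  88  81 121 136 137 137 137 138 141 112  59  50
   47  45  45  41  41  47  44  66  82  83  80  81]
 [131 131 132 132 132 133 128 104  77  69  85  87  88  75  77  62  46  46
   45  44  43  41  49  46  67  80  81  81  81  81]
 [131 132 131 131 132 132 133 130 127 104  62  61  47  38  39  42  42  44
   45  42  43  49  46  67  80  82  81  81  82  82]
 [132 132 132 131 131 132 131 133 133 131 127 128 106  63  43  40  40  40
   42  48  48  60  77  80  82  81  81  80  83  81]]
```

The tall can's top disc is centred at pixel (248,196.7), against (247.2,196.2) expected. Everything is in place, so I hand in.

```bash
python3 -c "
from workcell import arm;print(arm.close_job())"
```

```text
the job is handed in; nothing more can be done
None
```

The sample row is set out as asked and handed in at about 30 s; last measurements put the block about 5 cm from the tub and both upright cans about 3 cm from its ends, but I viewed 15 pictures instead of the allowed 14.

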